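# Lift a wet painted panel with the broad palette knife and tip it into the drying tray

## Task

The little square panel in front of the drawing board is freshly painted, so do not touch it with the gripper: take the broad cranked palette knife by its handle, slide its blade under the panel, bracing it lightly against the near edge of the clamped board, and lift it clear of the table. Carry it face up and unhurried to the white enamelled tray and tip it in gently from low down, so that it slides off the blade and lies flat inside. Then lay the knife flat on the table, clear of the tray, and leave the tray and the other painting things where they stand.

Things in the scene. Friction and masses are not known exactly. Their poses are not given: they have to be found in the camera images.
- knife: broad cranked palette knife, 0.13 kg. Origin under the steel blade, +x to its front edge, +z up from the blade's upper face. Blade flat, 110 mm long (50 ahead of the origin, 60 behind), 62 mm wide at the heel, 72 at the front edge, 1.8 thick; polished: things begin to slide on it at a slope of 13 to 20 degrees. At the start it lies flat on the table, the handle standing free; it balances 20 to 40 mm behind the origin
- knife_edge (a point): middle of the knife's front edge, on the underside, 50 mm ahead of knife; axes as the knife's. The last 14 mm of the blade's upper face are bevelled down to a 0.3 mm thin edge
- knife_grip (a point): point on the handle's axis, 115 mm behind knife, 40 mm above the blade's underside; axes as the knife's. The handle is a wooden bar parallel to the blade, from 23 mm ahead of this point to 77 mm behind it, 18 mm wide (y), 20 tall (z). A 7 mm steel neck drops from its front end to the heel of the blade, where it leaves the foremost 100 mm of the blade clear
- panel: freshly painted square panel (rigid coated board) 90 x 90 x 5 mm, 0.04 to 0.07 kg, a small sky-and-palm painting on its white top; lower edges bevelled 1.5 mm at 45 degrees. Loose on the table, somewhat askew, 5 to 35 mm in front of the drawing board's near edge. Origin at the centre of its underside, x and y along its sides, +z up through the painted face
- board: plywood drawing board 260 (x) x 280 (y) x 12 mm with a taped sheet, clamped to the table and immovable. Origin at table height in the middle of its near edge, a straight upright face 12 mm tall; +x points squarely into the board, away from the robot, y runs along the edge
- tray: white enamelled tray with a dark rim, 0.55 kg, loose on the table. Origin at the centre of its underside, long side along its x. Flat floor 224 (x) x 164 (y) mm, 3 mm thick; four thin sides leaning outward 29 degrees up to a rim 16 mm above the table, about 240 x 180 mm
- pot: bystander: white plastic tub used as water pot, 94 mm across the rim, 95 mm tall; origin at the centre of its underside
- brush_jar: bystander: glass jar 68 mm across and 105 mm tall with brushes that reach 220 mm; origin at the centre of its underside
- palette: bystander: square white ceramic palette 125 x 125 x 11 mm with stained wells; origin at the centre of its underside
- paintbox: bystander: open white paintbox with twelve pans, 130 (x) x 100 (y) x 18 mm, and its mixing lid folded out to +y, 130 x 100 x 12 mm; origin under the centre of the pan side
Not all that is in view belongs to the job. There is more than one size of the panel; the job needs the largest.

How it is judged:
By the outcome, as a careful person would: the job done as asked, in the order asked, and still so for the second after the job is handed in, with the robot touching nothing.
It also fails if it takes over 72 s, if anything falls off the work surface, if the arm or the gripper's body presses on something with over 40 N, if the wrist force passes 120 N, or if a joint passes its speed limit or range.

## Robot

A 6-joint arm with a two-finger parallel gripper is mounted at the origin on the work surface. World frame = base frame: x ahead of the robot, y to its left, z up, the work surface at z = 0. Lengths are in mm, angles in rad, forces in N, time in s.
With the tool pointing down it reaches from about 350 to 975 mm from the base axis. Payload 7.1 kg.
Tool frame: the origin (TCP) lies at the very end of the fingers, on their centre line; the grasp point (between the pads) lies manip.hold_point_z behind it (manip.hold_point_z is the distance from the TCP to the grasp point, in mm); y points along the fingers, x is the direction in which the jaws open and shut, and the axes are right-handed (so a half turn about y gives the same grasp; the last joint's range is limited). The gripper opens to 88 mm and grips with 3 to 60 N. Pads are 20 mm wide; open, the fingers measure 115 mm over their backs; the gripper's body (75 mm by 178 mm) begins 61 mm behind the grasp point.
Start: joints at [1.32, 0.423, 1.63, -0, 1.089, -0.019], TCP at [143.55, 608.275, 195.575] pointing down, gripper open.
Joint ranges: [-3, 3], [-0.9, 2.11], [0.09, 2.58], [-1.31, 4.45], [0.11, 2.69], [-2.54, 2.54]. Speed limits (rad/s): [2.39, 2.39, 3.01, 3.14, 3.14, 3.14].

## Interface

Orientations are given as a unit quaternion [x, y, z, w].
In Python, from plant import manip gives the robot as it stands.
- The arm moves only by the tool carry_out, never from a script. Its argument "commands" is a list of rows, each a list of 7 numbers: the shift along the world's x, y, z in cm, then the turn, a rotation vector about the world's x, y, z in rad, then the gripper command: -1 is fully open, 1 is shut, values between are in proportion. In form: [[x, y, z, wx, wy, wz, jaw], ...]. A call has 1 to 12 rows; each row shifts and turns the commanded pose from where the row before left it; what a row does not reach is not made up. A row lasts 1/8 s, in which the tool goes at most 62.5 mm and 10.7 degrees, less where a joint would pass 70% of its speed; a pose out of reach is approached as far as the arm can. A call with a gripper value outside its range is refused whole. The fingers move at their own pace and stop on an object; "newtons" is the grip in N (left out, the last holds). Time passes only in rows, so rows that do not move let the fingers close. It gives the time, the measured TCP pose, the force and the opening at its end, in the units of the state.
- manip.get_state(): the state, without advancing time (a new reading comes with each control period).
- manip.capture(name): name is "scene" or "side" or "wrist"; returns a dict with "pixels" (480x640x3 uint8, red, green, blue), "fx", "fy", "cx", "cy" (pixels), "k1" (the pictures are not rectified: a ray, as slopes to the right and down, at radius r is drawn at 1 + k1 r^2 times it, then the intrinsics apply), "rvec" (rotation vector, rad) and "tvec" (3), from world to camera coordinates, as OpenCV has them. Camera axes: x right, y down, z forward; pixel columns grow to the right and rows downward; lengths in mm; the calibration is good to about 2 mm. A picture is of the moment at which its call begins. There is no depth.
- manip.close_job(): hands the job in, once; it reports no verdict.
The state is a dict: "t": time; "joints": joint angles; "joint_vel": joint speeds; "effort": joint torques, N m; "tcp_pos": TCP position; "eef_rot": TCP orientation; "ft_force": force on the tool from outside, world axes, zero at the start; "ft_torque": the same for the moment, N m; "finger_gap": opening from 0.0 (shut) to 1.0 (fully open).
Only numpy, scipy, OpenCV 4.12 (cv2) and the standard library are available. Lean on these libraries where they do the work, as an engineer would, in place of code of your own. Each camera call takes 0.05 s, during which the arm holds its last target. There are 200 camera calls.

## Working session

There is one attempt and no reset: what is moved stays moved. The work goes in short steps, Python scripts to look and compute and a tool call to move; the robot and the scene stay as the last step left them, time stands still between calls to the robot, and variables do not carry over. Pictures are saved under pics/ and viewed, about 8 in all and at most 12, crops included, and the job is handed in when it is done.

Besides the shell and the picture viewer there is one more tool, called after "Request:" in YAML: its name, and indented under it one key for each argument. carry_out: Moves the arm, as the interface text tells. Its arguments: {"type":"object","properties":{"commands":{"type":"array","items":{"type":"array","items":{"type":"number"}}},"newtons":{"type":"number"}},"required":["commands"]}

```bash
ls; mkdir -p pics
cat > h.py <<'E'
import numpy as np, cv2
from scipy.spatial.transform import Rotation as R
from plant import manip
def cap(n,f):
    c=manip.capture(n); cv2.imwrite(f'pics/{f}.png',cv2.cvtColor(c['pixels'],cv2.COLOR_RGB2BGR))
    np.save(f'pics/{f}.npy',{k:v for k,v in c.items() if k!='pixels'},allow_pickle=True); return c
def cal(f): return np.load(f'pics/{f}.npy',allow_pickle=True).item()
def ray(c,uv):
    xd=np.array([(uv[0]-c['cx'])/c['fx'],(uv[1]-c['cy'])/c['fy']]); x=xd.copy()
    for _ in range(20): x=xd/(1+c['k1']*(x@x))
    M=R.from_rotvec(np.ravel(c['rvec'])).as_matrix(); t=np.ravel(c['tvec'])
    return -M.T@t, M.T@np.array([x[0],x[1],1])
def onz(c,uv,z=0):
    o,d=ray(c,uv); return o+d*(z-o[2])/d[2]
def tri(*cu):
    A=np.zeros((3,3));b=np.zeros(3);L=[]
    for c,uv in cu:
        o,d=ray(c,uv); d=d/np.linalg.norm(d); P=np.eye(3)-np.outer(d,d); A+=P;b+=P@o;L.append((o,P))
    p=np.linalg.solve(A,b); return p,[round(float(np.linalg.norm(P@(p-o))),1) for o,P in L]
def proj(c,p):
    M=R.from_rotvec(np.ravel(c['rvec'])).as_matrix(); q=M@np.array(p,float)+np.ravel(c['tvec']); x=q[:2]/q[2]
    x=x*(1+c['k1']*(x@x)); return np.array([x[0]*c['fx']+c['cx'],x[1]*c['fy']+c['cy']])
E
python3 - <<'E'
from h import *
for n in ('scene','side','wrist'):
    c=cap(n,n+'0'); o,d=ray(c,(320,240)); print(n,o.round(),d.round(2),c['fx'],c['k1'])
a=cv2.imread('pics/side0.png');b=cv2.imread('pics/wrist0.png')
cv2.imwrite('pics/sw.png',cv2.resize(np.vstack([a,b]),(400,600)))
print(manip.hold_point_z,manip.get_state())
E
```

```text
pics
scene [1571.  -84.  975.] [-0.75  0.06 -0.66] 587.795629231712 -0.08524227893209749
side [  456. -1205.  1150.] [ 0.05  0.74 -0.67] 580.3730559627315 -0.1601073664951121
wrist [ 66. 625. 385.] [ 0.27 -0.07 -0.96] 390.91808351458695 -0.005594898675186905
18.700000000000003 {'t': 0.15, 'joints': array([ 1.31997424e+00,  4.23657829e-01,  1.63048469e+00, -5.70527014e-06,
        1.08861279e+00, -1.89879583e-02]), 'joint_vel': array([-0.00065616, -0.00240239, -0.00184234,  0.00168347, -0.00175204,
       -0.00103566]), 'effort': array([-2.80996738e-05, -5.44987249e+01, -2.73915339e+01,  6.43604365e-02,
        2.04172754e-02, -3.17666149e-05]), 'tcp_pos': array([143.45829514, 607.84589935, 194.99665543]), 'eef_rot': array([ 0.55472307,  0.43849037, -0.43914244, -0.55422237]), 'ft_force': array([ 0.8359413 , -0.29207501, -0.5203246 ]), 'ft_torque': array([ 0.00371286, -0.01380637,  0.01861843]), 'finger_gap': 1.0018094576558356}
```

View pics/scene0.png

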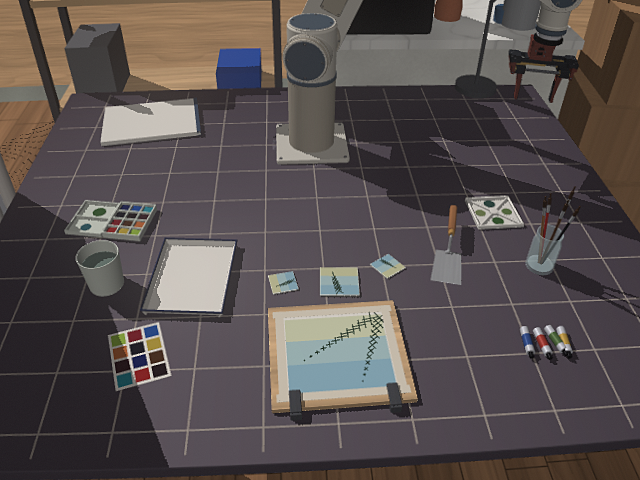

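View pics/side0.png

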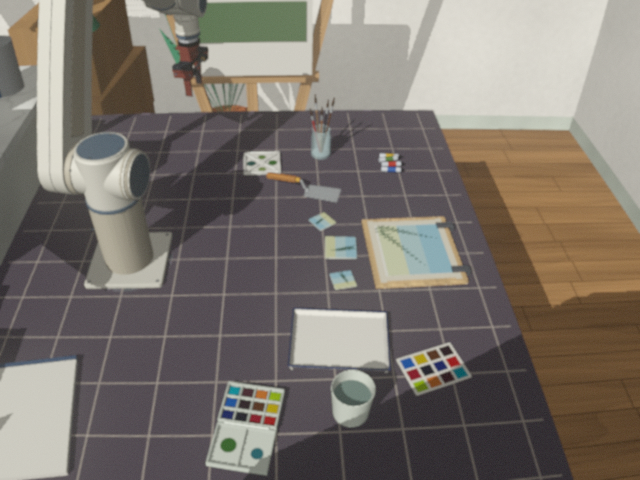

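The scene picture shows the knife at about (450,250), the largest panel at (340,282) in front of the board, and the tray at (195,278). The side picture shows the knife at (310,188), the panel at (341,248) and the tray at (340,340). I need enlarged crops next.

Run:
```python
import cv2,numpy as np
a=cv2.imread('pics/scene0.png')[195:325,255:475];b=cv2.imread('pics/side0.png')[165:295,260:480]
a=cv2.resize(a,(792,468),interpolation=cv2.INTER_CUBIC);b=cv2.resize(b,(792,468),interpolation=cv2.INTER_CUBIC)
cv2.imwrite('pics/ca.png',a);cv2.imwrite('pics/cb.png',b)
```

```text
(no output)
```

View pics/ca.png

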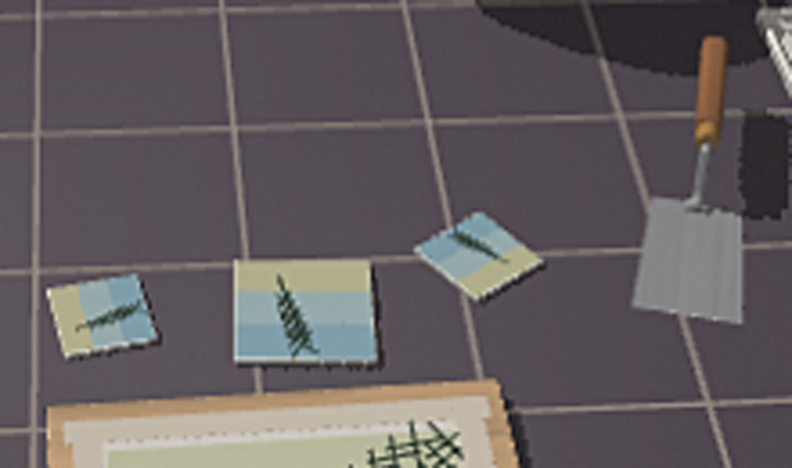

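View pics/cb.png

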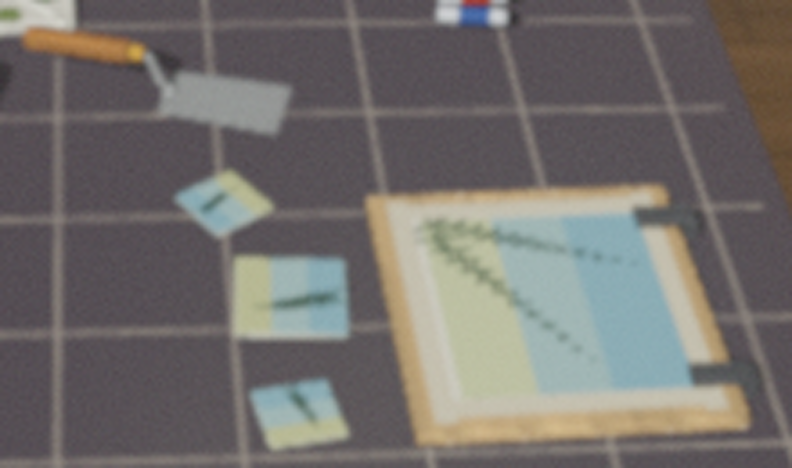

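Run:
```python
from h import *
s,d=cal('scene0'),cal('side0')
S=lambda x,y:(255+(x+.5)/3.6-.5,195+(y+.5)/3.6-.5)
D=lambda x,y:(260+(x+.5)/3.6-.5,165+(y+.5)/3.6-.5)
P={}
for n,a,b,z in [('heelL',(743,213),(180,72),1.8),('heelR',(652,197),(160,113),1.8),('frontL',(742,323),(291,86),0),('frontR',(633,306),(276,135),0),
 ('hend',(712,38),(24,37),45),('hfront',(707,140),(135,52),45),
 ('pA',(235,261),(234,337),5),('pB',(371,261),(234,257),5),('pC',(378,360),(344,258),5),('pD',(235,360),(348,337),5),
 ('bR',(48,408),(417,444),12),('bL',(497,380),(367,197),12)]:
    p,e=tri((s,S(*a)),(d,D(*b))); print(n,p.round(1),e,'scene@z',onz(s,S(*a),z).round(1)[:2],'side@z',onz(d,D(*b),z).round(1)[:2])
for n,a,b in [('t1',(158,240),(290,367)),('t2',(237,239),(295,310)),('t3',(228,317),(388,312)),('t4',(146,313),(388,370))]:
    p,e=tri((s,a),(d,b)); print(n,p.round(1),e,onz(s,a,16).round(1)[:2],onz(d,b,16).round(1)[:2])
for n,a,b in [('pot',(101,255),(353,385)),('brushjar',(541,268),(320,155)),('palette',(494,212),(262,163))]:
    p,e=tri((s,a),(d,b)); print(n,p.round(1),e)
```

```text
heelL [530.4 341.5   4. ] [1.0, 1.0] scene@z [527.  343.3] side@z [531.  342.9]
heelR [509.9 282.3   2.8] [1.2, 1.2] scene@z [507.4 283.7] side@z [510.5 281.8]
frontL [631.6 316.9   2.5] [0.6, 0.6] scene@z [629.9 317.4] side@z [631.8 321.1]
frontR [612.1 248.4   1.2] [0.5, 0.5] scene@z [610.4 249.2] side@z [612.5 249.2]
hend [388.3 346.5  44.2] [2.1, 2.1] scene@z [386.5 348. ] side@z [389.3 342. ]
hfront [489.9 321.7  39. ] [1.7, 1.7] scene@z [499.  317.7] side@z [489.1 315.9]
pA [558.4  -9.4   2.6] [1.4, 1.4] scene@z [559.3  -8.7] side@z [558.9 -13.6]
pB [564.6  81.3   5.5] [0.1, 0.1] scene@z [564.   81.4] side@z [564.7  81.7]
pC [655.4  75.7   6.5] [0.2, 0.2] scene@z [654.3  75.8] side@z [655.6  77.6]
pD [649.2 -14.8   4. ] [0.6, 0.6] scene@z [649.4 -14.4] side@z [649.3 -16.6]
bR [ 688.2 -133.5    6.7] [2.4, 2.4] scene@z [ 690.6 -131.7] side@z [ 688.3 -141.2]
bL [681.9 146.8  12. ] [0.1, 0.1] scene@z [682.  146.7] side@z [681.9 147. ]
t1 [ 456.  -401.8   22.4] [4.1, 4.1] [ 453.1 -406. ] [ 453.5 -393.1]
t2 [ 467.2 -211.5   18. ] [4.7, 4.7] [ 459.3 -209.1] [ 469.7 -215.1]
t3 [ 710.3 -220.6    6.7] [2.4, 2.4] [ 716.2 -217.8] [ 709.4 -231.1]
t4 [ 686.3 -402.2    4. ] [1.0, 1.0] [ 696.3 -397.7] [ 684.5 -411.5]
pot [ 588.1 -501.1   93.3] [0.1, 0.1]
brushjar [576.3 535.5  -9.7] [0.1, 0.1]
palette [370.3 472.7   3.9] [1.0, 1.0]
```

```bash
cat >> h.py <<'E'
def show():
    s=manip.get_state(); M=R.from_quat(s['eef_rot']).as_matrix()
    print('t',round(s['t'],2),'tcp',s['tcp_pos'].round(1),'F',s['ft_force'].round(1),'T',s['ft_torque'].round(2),'gap',round(s['finger_gap'],3),'j',s['joints'].round(2)); print('x',M[:,0].round(3),'y',M[:,1].round(3)); return s,M
def knifeT(edge,yaw,pitch,gx,gz=40.):
    """tcp for knife edge point at edge; pitch>0 nose down; gx: grasp x behind knife origin (neg)"""
    K=R.from_euler('ZY',[yaw,pitch]); tool=K*R.from_matrix(np.array([[0,0,1.],[1,0,0],[0,-1,0]]) if 0 else BASE)
    return np.array(edge)+K.apply([gx-50,0,gz-18.7]),tool
BASE=np.array([[0,0,-1.],[1,0,0],[0,-1,0]]).T if 0 else np.column_stack([[0,1,0],[0,0,-1],[-1,0,0]])
def delta(pos,tool):
    s=manip.get_state(); print('d cm',((pos-s['tcp_pos'])/10).round(2),'rv',(tool*R.from_quat(s['eef_rot']).inv()).as_rotvec().round(3),'tcp',pos.round(1))
E
python3 - <<'E'
from h import *
show()
p,t=knifeT([622,283,0],-.262,0,-110); delta(p,t)
delta(p,t*R.from_euler('y',np.pi))
E
```

```text
t 0.15 tcp [143.5 607.8 195. ] F [ 0.8 -0.3 -0.5] T [ 0.   -0.01  0.02] gap 1.002 j [ 1.32  0.42  1.63 -0.    1.09 -0.02]
x [ 0.23   0.973 -0.001] y [-0.    -0.001 -1.   ]
d cm [ 32.4  -28.34 -17.37] rv [ 0.001 -0.    -0.03 ] tcp [467.5 324.4  21.3]
d cm [ 32.4  -28.34 -17.37] rv [0.000e+00 2.000e-03 3.111e+00] tcp [467.5 324.4  21.3]
```

Request:
carry_out:
  commands:
    - [3.24,-2.83,-0.7,0,0,-0.003,-1]
    - [3.24,-2.83,-0.7,0,0,-0.003,-1]
    - [3.24,-2.83,-0.7,0,0,-0.003,-1]
    - [3.24,-2.83,-0.7,0,0,-0.003,-1]
    - [3.24,-2.83,-0.7,0,0,-0.003,-1]
    - [3.24,-2.83,-0.7,0,0,-0.003,-1]
    - [3.24,-2.83,-0.7,0,0,-0.003,-1]
    - [3.24,-2.83,-0.7,0,0,-0.003,-1]
    - [3.24,-2.83,-0.7,0,0,-0.003,-1]
    - [3.24,-2.83,-0.7,0,0,-0.003,-1]
    - [0,0,0,0,0,0,-1]

```text
t: 1.52
tcp_pos: [468.9, 323.3, 124.9]
eef_rot: [0.562, 0.429, -0.43, -0.562]
ft_force: [0.2, 0.1, -0.4]
finger_gap: 1.002
```

Run:
```python
from h import *
show(); cap('wrist','w1')
p,t=knifeT([622,283,0],-.262,0,-110); delta(p,t)
```

```text
t 1.52 tcp [468.9 323.3 124.9] F [ 0.2  0.1 -0.4] T [-0.03  0.06 -0.02] gap 1.002 j [ 0.58  0.44  1.8  -0.    0.9  -0.72]
x [ 0.262  0.965 -0.001] y [-0.001 -0.001 -1.   ]
d cm [-4.000e-02  1.000e-02 -1.038e+01] rv [ 0.    -0.001  0.002] tcp [467.5 324.4  21.3]
```

View pics/w1.png

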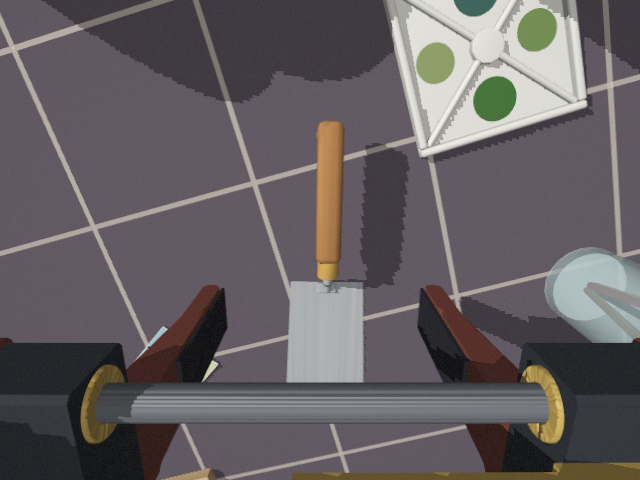

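The wrist view shows the knife between the fingers. The handle runs from (331,122) to the ferrule (328,278), with the blade heel at (291..364,282).

Run:
```python
from h import *
c=cal('w1');u=np.array([np.cos(-.262),np.sin(-.262)]);e=np.array([622,283.])
for n,uv,z,l in [('hend',(331,122),50,242),('ferr',(328,278),50,142),('ferr40',(328,278),40,142),('heelR',(291,282),1.8,110),('heelL',(364,282),1.8,110)]:
    p=onz(c,uv,z); print(n,p.round(1),'pred axis',(e-l*u).round(1))
```

```text
hend [391.3 349.7  50. ] pred axis [388.3 345.7]
ferr [495.5 320.   50. ] pred axis [484.8 319.8]
ferr40 [499.4 319.2  40. ] pred axis [484.8 319.8]
heelR [509.5 284.    1.8] pred axis [515.8 311.5]
heelL [525.9 344.8   1.8] pred axis [515.8 311.5]
```

Request:
carry_out:
  commands:
    - [0,0.25,-1.8,0,0,-0.013,-1]
    - [0,0,-1.8,0,0,0,-1]
    - [0,0,-1.8,0,0,0,-1]
    - [0,0,-1.8,0,0,0,-1]
    - [0,0,-1.6,0,0,0,-1]
    - [0,0,-1.2,0,0,0,-1]
    - [0,0,-0.4,0,0,0,-1]
    - [0,0,0,0,0,0,0.3]
    - [0,0,0,0,0,0,0.6]
    - [0,0,0,0,0,0,0.7]
    - [0,0,0,0,0,0,1]
    - [0,0,0,0,0,0,1]
  newtons: 50

```text
t: 3.08
tcp_pos: [467.6, 327.8, 21.8]
eef_rot: [0.564, 0.427, -0.427, -0.564]
ft_force: [1.4, -0.5, 0.4]
finger_gap: 0.465
```

Request:
carry_out:
  commands:
    - [0,0,0,0,0,0,1]
    - [0,0,0,0,0,0,1]
    - [0,0,0,0,0,0,1]
  newtons: 60

```text
t: 3.45
tcp_pos: [467.5, 327.8, 21.6]
eef_rot: [-0.564, -0.427, 0.427, 0.564]
ft_force: [-0.6, 0.5, 0.1]
finger_gap: 0.178
```

Run:
```python
from h import *
show()
```

```text
t 3.45 tcp [467.5 327.8  21.6] F [-0.6  0.5  0.1] T [0.03 0.03 0.02] gap 0.178 j [ 0.59  0.6   1.84  0.    0.7  -0.71]
x [ 0.271  0.962 -0.   ] y [-0.  0. -1.]
```

Request:
carry_out:
  commands:
    - [0,0,0,0,0,0,1]
    - [0,0,0,0,0,0,1]
    - [0,0,0,0,0,0,1]
  newtons: 60

```text
t: 3.82
tcp_pos: [467.5, 327.8, 21.6]
eef_rot: [0.564, 0.427, -0.427, -0.564]
ft_force: [-0.5, 1.3, 0.4]
finger_gap: 0.177
```

Request:
carry_out:
  commands:
    - [0,0,0.5,0,0,0,1]
    - [0,0,1.0,0,0,0,1]
    - [0,0,2,0,0,0,1]
    - [0,0,2.5,0,0,0,1]
    - [0,0,2,0,0,0,1]
    - [0,0,1,0,0,0,1]
    - [0,0,0,0,0,0,1]

```text
t: 4.7
tcp_pos: [467.9, 328.0, 112.3]
eef_rot: [0.564, 0.427, -0.426, -0.564]
ft_force: [-0.1, 0.5, -1.7]
finger_gap: 0.175
```

Run:
```python
from h import *
show()
s=cap('scene','s2');d=cap('side','d2');cap('wrist','w2')
a=cv2.imread('pics/scene0.png')
a=cv2.imread('pics/scene2.png') if 0 else cv2.imread('pics/s2.png'); b=cv2.imread('pics/d2.png')
a=cv2.resize(a[170:290,400:520],(400,400),interpolation=cv2.INTER_CUBIC);b=cv2.resize(b[110:230,240:360],(400,400),interpolation=cv2.INTER_CUBIC)
cv2.imwrite('pics/c2.png',np.hstack([a,b]))
```

```text
t 4.7 tcp [467.9 328.  112.3] F [-0.1  0.5 -1.7] T [-0.   -0.01  0.08] gap 0.175 j [ 0.59  0.45  1.81  0.    0.88 -0.71]
x [0.271 0.962 0.001] y [ 0.001  0.001 -1.   ]
```

View pics/c2.png

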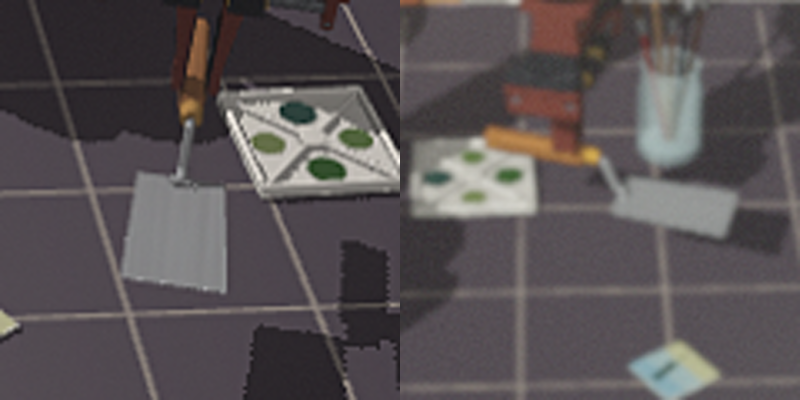

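Lifted: the knife hangs in the gripper with its blade visible at crop (122..226,172..292) in the scene half and (613..738,177..238) in the side half. I'm measuring its pose in hand.

Run:
```python
from h import *
s,d=cal('s2'),cal('d2'); k=10/3
S=lambda x,y:(400+(x+.5)/k-.5,170+(y+.5)/k-.5)
D=lambda x,y:(240+(x-400+.5)/k-.5,110+(y+.5)/k-.5)
q={}
for n,a,b in [('fL',(226,292),(738,192)),('fR',(122,278),(723,238)),('hL',(227,186),(623,178)),('hR',(136,173),(613,212))]:
    q[n],e=tri((s,S(*a)),(d,D(*b))); print(n,q[n].round(1),e)
f=(q['fL']+q['fR'])/2;h=(q['hL']+q['hR'])/2; v=f-h; print(f,h,v,'yaw',np.arctan2(v[1],v[0]),'pitchdown',-np.arctan2(v[2],np.hypot(*v[:2])))
st,M=show(); K=M@BASE.T
print('edge in knife-like frame rel tcp',K.T@(f-st['tcp_pos']),'expect',[160,0,-21.3])
```

```text
fL [629.8 318.1  86.8] [0.4, 0.4]
fR [609.7 250.8  83.2] [0.8, 0.8]
hL [520.1 346.6  86.5] [0.6, 0.6]
hR [508.4 282.   91.9] [0.2, 0.2]
[619.7786122 284.4558916  85.0079045] [514.2745988  314.31930428  89.21415904] [105.50401339 -29.86341269  -4.20625454] yaw -0.27583912419382417 pitchdown 0.03834225674641129
t 4.85 tcp [467.  327.4 110.8] F [-0.1  0.5 -1. ] T [0.1  0.12 0.01] gap 0.173 j [ 0.59  0.46  1.81 -0.    0.88 -0.71]
x [ 0.271  0.962 -0.001] y [-0.001 -0.001 -1.   ]
edge in knife-like frame rel tcp [ 1.58717209e+02  1.23469870e-01 -2.56790866e+01] expect [160, 0, -21.3]
```

Request:
carry_out:
  commands:
    - [-0.4,-1.5,0,0,0,0.015,1]
    - [-0.8,-3,0,0,0,0.03,1]
    - [-0.8,-3,0,0,0,0.03,1]
    - [-0.8,-3,0,0,0,0.03,1]
    - [-0.8,-3,0,0,0,0.03,1]
    - [-0.8,-3,0,0,0,0.03,1]
    - [-0.8,-3,0,0,0,0.03,1]
    - [-0.8,-3,0,0,0,0.03,1]
    - [-0.8,-3,-1,0,0,0.03,1]
    - [-0.8,-3,-2,0,0,0.03,1]
    - [-0.4,-1.65,-2,0,0,0.02,1]
    - [0,0,-0.8,0,0,0,1]

```text
t: 6.35
tcp_pos: [385.6, 25.2, 52.6]
eef_rot: [-0.492, -0.506, 0.508, 0.494]
ft_force: [0.9, 0.6, -1.4]
finger_gap: 0.176
```

Run:
```python
from h import *
st,M=show();K=M@BASE.T
e=st['tcp_pos']+K@[159,0,-25.5]; print('edge est',e)
cap('scene','s3');cap('side','d3')
s,d=cal('s3'),cal('d3')
for z in(e,): print(proj(s,e),proj(d,e))
a=cv2.imread('pics/s3.png')[225:315,265:385];b=cv2.imread('pics/d3.png')[195:285,285:405]
cv2.imwrite('pics/c3.png',np.vstack([cv2.resize(i,(400,300),interpolation=cv2.INTER_CUBIC) for i in(a,b)]))
```

```text
t 6.35 tcp [385.6  25.2  52.6] F [ 0.9  0.6 -1.4] T [ 0.05  0.09 -0.01] gap 0.176 j [ 0.03  0.35  2.23 -0.    0.57 -1.56]
x [-0.028  1.    -0.   ] y [-0.003 -0.    -1.   ]
edge est [544.51122746  29.62205848  26.62770665]
[335.66782491 255.7072068 ] [318.95160499 242.55898733]
```

View pics/c3.png

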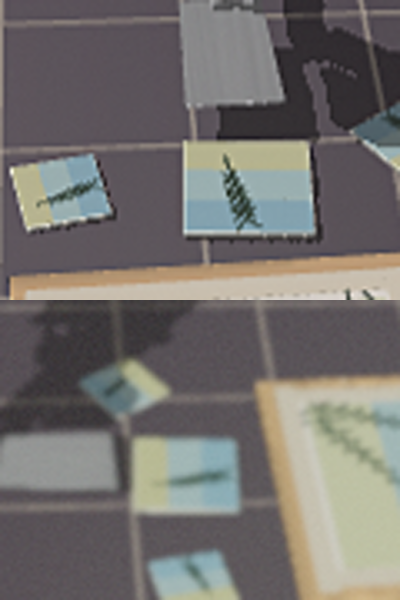

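The blade edge shows at crop (235,103) in the scene half and (116,461) in the side half, within 1 px of the prediction. The panel lies just ahead. Lowering now.

Request:
carry_out:
  commands:
    - [0,0,-0.8,0,0,0,1]
    - [0,0,-0.8,0,0,0,1]
    - [0,0,-0.6,0,0,0,1]
    - [0,0,-0.3,0,0,0,1]
    - [0,0,-0.1,0,0,0,1]
    - [0,0,0,0,0,0,1]

```text
t: 7.2
tcp_pos: [387.6, 26.3, 27.6]
eef_rot: [0.492, 0.507, -0.507, -0.492]
ft_force: [-0.4, -0.1, -2.0]
finger_gap: 0.171
```

Request:
carry_out:
  commands:
    - [0,0,-0.1,0,0,0,1]
    - [0,0,-0.1,0,0,0,1]
    - [0,0,0,0,0,0,1]

```text
t: 7.58
tcp_pos: [387.6, 26.3, 25.6]
eef_rot: [0.492, 0.508, -0.507, -0.492]
ft_force: [0.2, 0.7, -1.4]
finger_gap: 0.176
```

Run:
```python
from h import *
show()
```

```text
t 7.58 tcp [387.6  26.3  25.6] F [ 0.2  0.7 -1.4] T [0.03 0.07 0.03] gap 0.176 j [ 0.04  0.42  2.23 -0.    0.49 -1.56]
x [-0.03  1.   -0.  ] y [ 0.  0. -1.]
```

Request:
carry_out:
  commands:
    - [0,0,-0.1,0,0,0,1]
    - [0,0,0,0,0,0,1]

```text
t: 7.82
tcp_pos: [387.6, 26.3, 24.5]
eef_rot: [0.492, 0.507, -0.507, -0.492]
ft_force: [0.2, -0.4, -0.9]
finger_gap: 0.177
```

Request:
carry_out:
  commands:
    - [0,0,-0.1,0,0,0,1]
    - [0,0,0,0,0,0,1]

```text
t: 8.07
tcp_pos: [387.6, 26.3, 23.5]
eef_rot: [-0.492, -0.507, 0.507, 0.492]
ft_force: [0.5, -0.2, -0.9]
finger_gap: 0.178
```

Request:
carry_out:
  commands:
    - [0,0,-0.1,0,0,0,1]
    - [0,0,0,0,0,0,1]

```text
t: 8.32
tcp_pos: [387.5, 26.3, 22.5]
eef_rot: [-0.492, -0.507, 0.508, 0.492]
ft_force: [-0.8, -0.6, -0.4]
finger_gap: 0.179
```

Request:
carry_out:
  commands:
    - [0.3,0.01,0,0,0.01,0,1]
    - [0.5,0.015,0,0,0,0,1]
    - [0.5,0.015,0,0,0,0,1]
    - [0.5,0.015,0,0,0,0,1]
    - [0.4,0.012,0,0,0,0,1]
    - [0.4,0.012,0,0,0,0,1]
    - [0.4,0.012,0,0,0,0,1]
    - [0.4,0.012,0,0,0,0,1]
    - [0.4,0.012,0,0,0,0,1]

```text
t: 9.45
tcp_pos: [425.8, 27.4, 22.6]
eef_rot: [-0.49, -0.505, 0.51, 0.495]
ft_force: [-1.3, 0.8, -1.2]
finger_gap: 0.178
```

Request:
carry_out:
  commands:
    - [0.4,0.012,0,0,0,0,1]
    - [0.4,0.012,0,0,0,0,1]
    - [0.4,0.012,0,0,0,0,1]
    - [0.4,0.012,0,0,0,0,1]
    - [0.4,0.012,0,0,0,0,1]
    - [0,0,0,0,0,0,1]

```text
t: 10.2
tcp_pos: [446.3, 28.1, 22.6]
eef_rot: [-0.49, -0.505, 0.51, 0.495]
ft_force: [-0.1, -0.6, -1.1]
finger_gap: 0.175
```

Run:
```python
from h import *
st,M=show();K=M@BASE.T
print('edge est',st['tcp_pos']+K@[159,0,-25.5])
cap('scene','s4');cap('side','d4')
a=cv2.imread('pics/s4.png')[235:325,275:395];b=cv2.imread('pics/d4.png')[195:285,300:420]
cv2.imwrite('pics/c4.png',np.hstack([cv2.resize(i,(400,300),interpolation=cv2.INTER_CUBIC) for i in(a,b)]))
```

```text
t 10.2 tcp [446.3  28.1  22.6] F [-0.1 -0.6 -1.1] T [ 0.01 -0.12  0.03] gap 0.175 j [ 0.04  0.48  2.11  0.    0.57 -1.57]
x [-0.03  1.    0.  ] y [-0.009  0.    -1.   ]
edge est [605.03574533  32.86029029  -4.26751749]
```

View pics/c4.png

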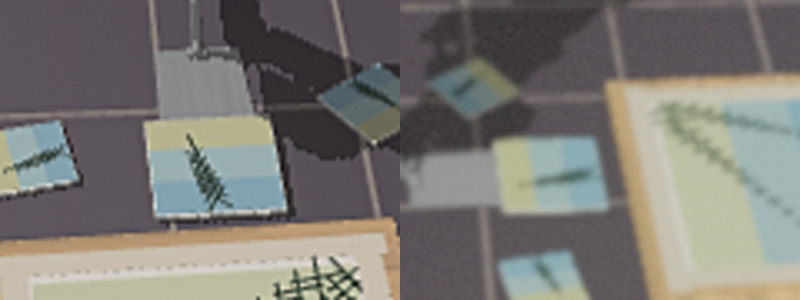

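The panel has been pushed forward with the blade starting under its near edge. A gap of some 20 crop px to the board remains, so I continue.

Request:
carry_out:
  commands:
    - [0.4,0.012,0,0,0,0,1]
    - [0.4,0.012,0,0,0,0,1]
    - [0.4,0.012,0,0,0,0,1]
    - [0.4,0.012,0,0,0,0,1]
    - [0.4,0.012,0,0,0,0,1]
    - [0.4,0.012,0,0,0,0,1]
    - [0.4,0.012,0,0,0,0,1]
    - [0.4,0.012,0,0,0,0,1]
    - [0.4,0.012,0,0,0,0,1]
    - [0,0,0,0,0,0,1]

```text
t: 11.55
tcp_pos: [482.4, 29.1, 22.7]
eef_rot: [-0.49, -0.505, 0.51, 0.495]
ft_force: [1.0, 0.8, 0.4]
finger_gap: 0.178
```

Run:
```python
from h import *
st,M=show()
cap('scene','s5');cap('side','d5')
a=cv2.imread('pics/s5.png')[235:325,275:395];b=cv2.imread('pics/d5.png')[195:285,300:420]
cv2.imwrite('pics/c5.png',np.hstack([cv2.resize(i,(400,300),interpolation=cv2.INTER_CUBIC) for i in(a,b)]))
s,d=cal('s4'),cal('d4');k=10/3
S=lambda x,y:(275+(x+.5)/k-.5,235+(y+.5)/k-.5)
D=lambda x,y:(300+(x-400+.5)/k-.5,195+(y+.5)/k-.5)
for n,a,b in [('A',(144,122),(502,214)),('B',(268,116),(494,140)),('C',(287,214),(599,137)),('D',(153,216),(607,210))]: print(n,tri((s,S(*a)),(d,D(*b))))
```

```text
t 11.55 tcp [482.4  29.1  22.7] F [1.  0.8 0.4] T [-0.01 -0.12  0.03] gap 0.178 j [ 0.04  0.51  2.03  0.    0.61 -1.57]
x [-0.03  1.    0.  ] y [-0.009  0.    -1.   ]
A (array([574.20304573, -15.17396857,   4.90269023]), [1.1, 1.1])
B (array([574.0276249 ,  74.21626801,   8.12199429]), [0.7, 0.7])
C (array([668.24691567,  76.97799752,   6.6411223 ]), [0.7, 0.7])
D (array([664.9766002 , -14.26057281,   5.10248707]), [0.4, 0.4])
```

View pics/c5.png

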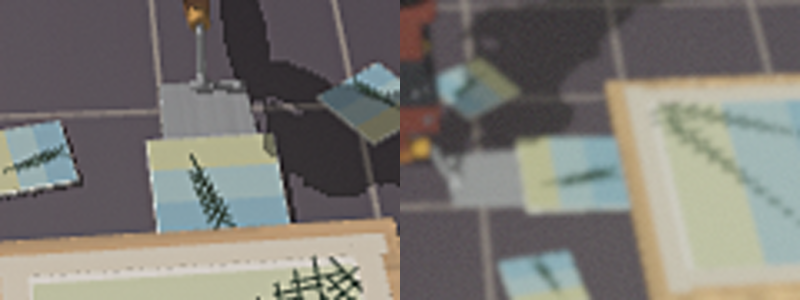

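Nine pictures viewed so far. The panel is braced flush against the board with the blade about 45 mm under it and forces small. I'm sliding on.

Request:
carry_out:
  commands:
    - [0.4,0.012,0,0,0,0,1]
    - [0.4,0.012,0,0,0,0,1]
    - [0.4,0.012,0,0,0,0,1]
    - [0.4,0.012,0,0,0,0,1]
    - [0.4,0.012,0,0,0,0,1]
    - [0.4,0.012,0,0,0,0,1]
    - [0.4,0.012,0,0,0,0,1]
    - [0.3,0.01,0,0,0,0,1]
    - [0,0,0,0,0,0,1]

```text
t: 12.78
tcp_pos: [513.3, 30.1, 22.6]
eef_rot: [-0.49, -0.505, 0.51, 0.495]
ft_force: [1.1, -1.0, -0.9]
finger_gap: 0.173
```

Request:
carry_out:
  commands:
    - [0.2,0.006,0,0,0,0,1]
    - [0.2,0.006,0,0,0,0,1]
    - [0.2,0.006,0,0,0,0,1]
    - [0.1,0.003,0,0,0,0,1]
    - [0,0,0,0,0,0,1]

```text
t: 13.4
tcp_pos: [519.8, 30.3, 22.6]
eef_rot: [-0.49, -0.505, 0.51, 0.495]
ft_force: [-0.6, -0.4, -1.1]
finger_gap: 0.175
```

Run:
```python
from h import *
st,M=show();K=M@BASE.T
print('edge est',st['tcp_pos']+K@[159,0,-25.5])
```

```text
t 13.4 tcp [519.8  30.3  22.6] F [-0.6 -0.4 -1.1] T [0.   0.13 0.03] gap 0.175 j [ 0.04  0.55  1.95  0.    0.66 -1.57]
x [-0.03  1.    0.  ] y [-0.01  0.   -1.  ]
edge est [678.44279894  35.07855199  -4.44872237]
```

Request:
carry_out:
  commands:
    - [0.2,0.006,0,0,0,0,1]
    - [0.1,0.003,0,0,0,0,1]
    - [0,0,0,0,0,0,1]
    - [0,0,0.1,0,-0.01,0,1]
    - [-0.05,0,0.2,0,-0.015,0,1]
    - [-0.1,0,0.2,0,-0.02,0,1]
    - [-0.1,0,0.3,0,-0.02,0,1]
    - [-0.1,0,0.4,0,-0.02,0,1]
    - [-0.1,0,0.5,0,-0.015,0,1]
    - [-0.1,0,0.5,0,0,0,1]
    - [-0.1,0,0.3,0,0,0,1]
    - [0,0,0,0,0,0,1]

```text
t: 14.9
tcp_pos: [516.4, 30.4, 47.9]
eef_rot: [0.515, 0.529, -0.485, -0.469]
ft_force: [0.3, -0.0, -1.6]
finger_gap: 0.174
```

Run:
```python
from h import *
st,M=show();K=M@BASE.T
print('edge est',st['tcp_pos']+K@[159,0,-25.5])
s=cap('scene','s6');cap('side','d6')
a=cv2.imread('pics/s6.png')[215:305,280:400];b=cv2.imread('pics/d6.png')[185:275,295:415]
cv2.imwrite('pics/c6.png',np.hstack([cv2.resize(i,(400,300),interpolation=cv2.INTER_CUBIC) for i in(a,b)]))
```

```text
t 14.9 tcp [516.4  30.4  47.9] F [ 0.3 -0.  -1.6] T [0.08 0.18 0.08] gap 0.174 j [ 0.04  0.47  2.02 -0.01  0.56 -1.56]
x [-0.03   1.    -0.003] y [ 0.091  0.    -0.996]
edge est [676.97642504  35.15205821  36.91219775]
```

View pics/c6.png

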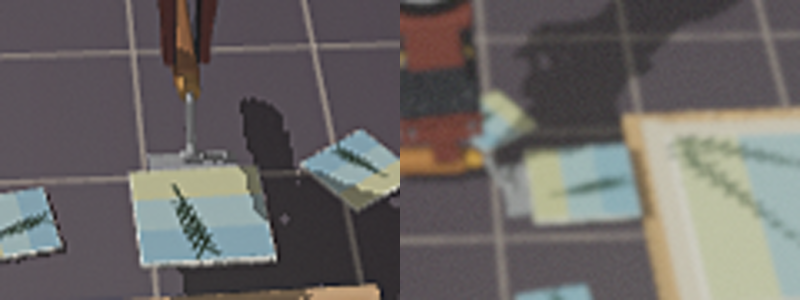

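The panel lies on the blade, clear of the table, at crop (130..275,170..265) in the scene half. Ten pictures viewed. Locating the tray by code now.

Run:
```python
from h import *
for n,box in (('scene0',(140,235,245,322)),('side0',(285,305,395,375))):
    im=cv2.imread(f'pics/{n}.png'); c=cal(n); x0,y0,x1,y1=box
    hsv=cv2.cvtColor(im,cv2.COLOR_BGR2HSV); m=np.zeros(im.shape[:2],np.uint8)
    m[y0:y1,x0:x1]=((hsv[y0:y1,x0:x1,2]>120)&(hsv[y0:y1,x0:x1,1]<60))*255
    ct=max(cv2.findContours(m,0,1)[0],key=cv2.contourArea)[:,0]
    P=np.array([onz(c,p,16)[:2] for p in ct.astype(float)],np.float32)
    print(n,cv2.contourArea(ct),cv2.minAreaRect(P),cv2.boxPoints(cv2.minAreaRect(P)).round().tolist())
```

```text
scene0 4560.5 ((574.7979125976562, -309.761962890625), (172.60647583007812, 234.9360809326172), 85.04058074951172) [[450.0, -386.0], [684.0, -406.0], [699.0, -234.0], [465.0, -214.0]]
side0 5195.5 ((578.0131225585938, -306.8599548339844), (179.66627502441406, 237.4431610107422), 84.96868896484375) [[452.0, -386.0], [688.0, -407.0], [704.0, -228.0], [468.0, -207.0]]
```

Request:
carry_out:
  commands:
    - [-0.1,0,0.3,0,0,0,1]
    - [-0.1,0,0.6,0,0,0,1]
    - [-0.1,-0.28,0.8,0,0,-0.003,1]
    - [-0.24,-0.66,0.7,0,0,-0.003,1]
    - [-0.38,-1.03,0.4,0,0,-0.003,1]
    - [-0.51,-1.41,0.2,0,0,-0.005,1]
    - [-0.51,-1.41,0,0,0,-0.005,1]
    - [-0.51,-1.41,0,0,0,-0.005,1]
    - [-0.51,-1.41,0,0,0,-0.005,1]
    - [-0.51,-1.41,0,0,0,-0.005,1]
    - [-0.51,-1.41,0,0,0,-0.005,1]
    - [-0.51,-1.41,0,0,0,-0.005,1]

```text
t: 16.5
tcp_pos: [470.8, -89.0, 77.5]
eef_rot: [0.526, 0.518, -0.474, -0.48]
ft_force: [-0.1, 0.7, -2.0]
finger_gap: 0.174
```

Request:
carry_out:
  commands:
    - [-0.51,-1.41,0,0,0,-0.005,1]
    - [-0.51,-1.41,0,0,0,-0.005,1]
    - [-0.51,-1.41,0,0,0,-0.005,1]
    - [-0.51,-1.41,0,0,0,-0.005,1]
    - [-0.51,-1.41,0,0,0,-0.005,1]
    - [-0.51,-1.41,0,0,0,-0.005,1]
    - [-0.51,-1.41,0,0,0,-0.005,1]
    - [-0.51,-1.41,0,0,0,-0.005,1]
    - [-0.51,-1.41,0,0,0,-0.005,1]
    - [-0.51,-1.41,0,0,0,-0.005,1]
    - [-0.51,-1.41,0,0,0,-0.005,1]
    - [-0.51,-1.41,0,0,0,-0.005,1]

```text
t: 18.0
tcp_pos: [409.6, -258.2, 77.6]
eef_rot: [0.542, 0.502, -0.46, -0.494]
ft_force: [0.1, -0.4, -2.0]
finger_gap: 0.172
```

Request:
carry_out:
  commands:
    - [-0.51,-1.41,0,0,0,-0.005,1]
    - [-0.38,-1.03,0,0,0,-0.003,1]
    - [-0.24,-0.66,0,0,0,-0.003,1]
    - [-0.1,-0.28,0,0,0,-0.002,1]
    - [0,0,0,0,0,0,1]
    - [0,0,0,0,0,0,1]

```text
t: 18.75
tcp_pos: [397.7, -290.7, 77.5]
eef_rot: [0.545, 0.498, -0.457, -0.497]
ft_force: [-0.2, 0.0, -1.3]
finger_gap: 0.171
```

Run:
```python
from h import *
st,M=show();K=M@BASE.T
e=st['tcp_pos']+K@[159,0,-25.5];print('edge est',e,'kx',K[:,0].round(3))
cap('scene','s7');cap('side','d7');s,d=cal('s7'),cal('d7')
print(proj(s,e),proj(d,e))
a=cv2.imread('pics/s7.png')[200:320,130:290];b=cv2.imread('pics/d7.png')[260:380,260:420]
cv2.imwrite('pics/c7.png',np.hstack([cv2.resize(i,(400,300),interpolation=cv2.INTER_CUBIC) for i in(a,b)]))
for p in (0.1,0.25,0.4):  # tcp needed for edge at tray x'=-20, z=7, total tool pitch p
    pos=np.array([556.6,-306.8,7])-R.from_euler('ZY',[-.087,p]).apply([159,0,-25.5]); print(p,pos.round(1))
```

```text
t 18.75 tcp [ 397.7 -290.7   77.5] F [-0.2  0.  -1.3] T [ 0.08  0.3  -0.05] gap 0.171 j [-0.69  0.39  2.05  0.08  0.63 -2.24]
x [ 0.086  0.996 -0.003] y [ 0.089 -0.01  -0.996]
edge est [ 557.71408828 -304.62758081   66.40363091] kx [ 0.992 -0.086  0.09 ]
[191.85278123 251.83793122] [332.16886446 323.25511967]
0.1 [ 401.5 -293.3   48.2]
0.25 [ 409.4 -294.    71. ]
0.4 [ 420.6 -294.9   92.4]
```

View pics/c7.png

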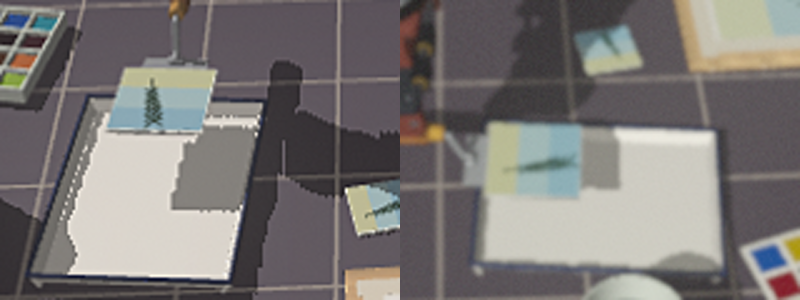

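The panel sits square on the blade above the near part of the tray: front edge at scene crop (156,130), side crop (580,160), matching the predicted blade edge. Lowering with a slight nose-down tilt.

Request:
carry_out:
  commands:
    - [0.04,-0.02,-0.2,0.0017,0.019,0,1]
    - [0.04,-0.02,-0.3,0.0017,0.019,0,1]
    - [0.04,-0.02,-0.3,0.0017,0.019,0,1]
    - [0.04,-0.02,-0.3,0.0017,0.019,0,1]
    - [0.04,-0.02,-0.3,0.0017,0.019,0,1]
    - [0.04,-0.02,-0.3,0.0017,0.019,0,1]
    - [0.04,-0.02,-0.3,0.0017,0.019,0,1]
    - [0.04,-0.02,-0.3,0.0017,0.019,0,1]
    - [0.04,-0.02,-0.3,0.0017,0.019,0,1]
    - [0.04,-0.02,-0.15,0.0017,0.019,0,1]
    - [0,0,0,0,0,0,1]

```text
t: 20.23
tcp_pos: [402.0, -293.1, 49.9]
eef_rot: [-0.495, -0.453, 0.502, 0.546]
ft_force: [0.2, -0.5, -1.3]
finger_gap: 0.174
```

Run:
```python
from h import *
st,M=show();K=M@BASE.T
e=st['tcp_pos']+K@[159,0,-25.5];print('edge est',e,'kx',K[:,0].round(3))
for n in('s8','d8'):
    cap({'s':'scene','d':'side'}[n[0]],n); print(proj(cal(n),e))
for p in (0.25,0.3,0.35,0.4):
    pos=np.array([556.6,-306.8,7])-R.from_euler('ZY',[-.087,p]).apply([159,0,-25.5]); print(p,((pos-st['tcp_pos'])/10).round(2))
# panel pixels: coloured (blue/yellow) saturation mask inside tray area, min/max rows
for n,(x0,y0,x1,y1) in (('s8',(150,200,260,320)),('d8',(285,300,395,372))):
    h=cv2.cvtColor(cv2.imread(f'pics/{n}.png'),cv2.COLOR_BGR2HSV)[y0:y1,x0:x1]
    m=((h[...,1]>45)&(h[...,2]>110)).astype(np.uint8); ct=max(cv2.findContours(m,0,1)[0],key=cv2.contourArea)
    print(n,cv2.contourArea(ct),(cv2.boxPoints(cv2.minAreaRect(ct))+[x0,y0]).round(1).tolist())
```

```text
t 20.23 tcp [ 402.  -293.1   49.9] F [ 0.2 -0.5 -1.3] T [0.02 0.06 0.03] gap 0.174 j [-0.62  0.5   1.93 -0.07  0.79 -2.05]
x [ 0.086  0.996 -0.002] y [-0.101  0.006 -0.995]
edge est [ 557.03738124 -306.59182985    8.51205146] kx [ 0.991 -0.086 -0.101]
[194.27897059 269.78968169]
[331.11619048 338.85940486]
0.25 [ 0.74 -0.08  2.11]
0.3 [ 1.08 -0.11  2.84]
0.35 [ 1.45 -0.15  3.56]
0.4 [ 1.86 -0.18  4.25]
s8 278.5 [[175.9, 267.8], [176.2, 257.9], [212.1, 259.0], [211.9, 268.9]]
d8 258.0 [[317.0, 325.0], [330.0, 325.0], [330.0, 351.0], [317.0, 351.0]]
```

Request:
carry_out:
  commands:
    - [0.08,-0.01,0.26,0.0016,0.0187,0,1]
    - [0.085,-0.01,0.26,0.0016,0.0187,0,1]
    - [0.09,-0.01,0.26,0.0016,0.0187,0,1]
    - [0.09,-0.01,0.26,0.0016,0.0187,0,1]
    - [0.095,-0.01,0.265,0.0016,0.0187,0,1]
    - [0.095,-0.01,0.265,0.0016,0.0187,0,1]
    - [0.1,-0.01,0.265,0.0016,0.0187,0,1]
    - [0.1,-0.01,0.27,0.0016,0.0187,0,1]
    - [0,0,0,0,0,0,1]

```text
t: 21.45
tcp_pos: [409.5, -294.0, 71.2]
eef_rot: [-0.452, -0.414, 0.535, 0.582]
ft_force: [-0.5, 0.0, -2.5]
finger_gap: 0.175
```

```bash
cat >> h.py <<'E'
def look(k):
    st,M=show();K=M@BASE.T
    e=st['tcp_pos']+K@[159,0,-25.5];print('edge est',e.round(1),'kx',K[:,0].round(3))
    for n,cam,(x0,y0,x1,y1) in ((f's{k}','scene',(150,200,260,320)),(f'd{k}','side',(285,300,395,372))):
        c=cap(cam,n);h=cv2.cvtColor(cv2.imread(f'pics/{n}.png'),cv2.COLOR_BGR2HSV)[y0:y1,x0:x1]
        m=((h[...,1]>45)&(h[...,2]>100)).astype(np.uint8); m=cv2.morphologyEx(m,cv2.MORPH_CLOSE,np.ones((5,5)));ct=max(cv2.findContours(m,0,1)[0],key=cv2.contourArea)
        r=cv2.boxPoints(cv2.minAreaRect(ct))+[x0,y0]
        print(n,cv2.contourArea(ct),r.round(1).tolist(),'edge px',proj(c,e).round(1),'on z=8:',[onz(c,p,8)[:2].round().tolist() for p in r])
E
python3 - <<'E'
from h import *
look(9)
E
```

```text
t 21.45 tcp [ 409.5 -294.    71.2] F [-0.5  0.  -2.5] T [-0.01 -0.09 -0.05] gap 0.175 j [-0.57  0.54  1.82 -0.14  1.01 -1.97]
x [ 0.086  0.996 -0.003] y [-0.248  0.019 -0.969]
edge est [ 556.6 -306.8    7. ] kx [ 0.965 -0.084 -0.248]
s9 344.0 [[176.0, 258.0], [212.0, 258.0], [212.0, 269.0], [176.0, 269.0]] edge px [194.3 270.1] on z=8: [[513.0, -355.0], [517.0, -268.0], [556.0, -265.0], [552.0, -351.0]]
d9 470.5 [[293.7, 343.7], [299.3, 318.5], [335.4, 326.5], [329.8, 351.7]] edge px [330.9 339.3] on z=8: [[464.0, -318.0], [480.0, -237.0], [571.0, -267.0], [551.0, -346.0]]
```

Request:
carry_out:
  commands:
    - [0.12,-0.012,0.28,0.0016,0.0187,0,1]
    - [0.125,-0.012,0.275,0.0016,0.0187,0,1]
    - [0.13,-0.012,0.275,0.0016,0.0187,0,1]
    - [0.135,-0.012,0.27,0.0016,0.0187,0,1]
    - [0,0,0,0,0,0,1]
    - [0,0,0,0,0,0,1]

```text
t: 22.3
tcp_pos: [414.0, -294.2, 82.0]
eef_rot: [-0.43, -0.393, 0.55, 0.598]
ft_force: [-0.6, -0.0, -2.3]
finger_gap: 0.176
```

Run:
```python
from h import *
look(10)
```

```text
t 22.3 tcp [ 414.  -294.2   82. ] F [-0.6 -0.  -2.3] T [ 0.01 -0.17 -0.01] gap 0.176 j [-0.55  0.56  1.76 -0.16  1.12 -1.94]
x [ 0.086  0.996 -0.002] y [-0.319  0.025 -0.947]
edge est [ 555.9 -306.6    6.9] kx [ 0.944 -0.082 -0.32 ]
s10 355.0 [[175.8, 268.0], [176.2, 256.9], [212.1, 258.0], [211.8, 269.1]] edge px [194.4 270. ] on z=8: [[548.0, -351.0], [509.0, -355.0], [517.0, -267.0], [556.0, -265.0]]
d10 304.5 [[280.1, 312.0], [296.9, 301.8], [318.6, 337.4], [301.8, 347.6]] edge px [330.6 339.3] on z=8: [[431.0, -214.0], [475.0, -180.0], [526.0, -300.0], [483.0, -330.0]]
```

Request:
carry_out:
  commands:
    - [0.14,-0.012,0.27,0.0016,0.0187,0,1]
    - [0.145,-0.012,0.265,0.0016,0.0187,0,1]
    - [0.15,-0.012,0.26,0.0016,0.0187,0,1]
    - [0.155,-0.012,0.255,0.0016,0.0187,0,1]
    - [0,0,0,0,0,0,1]
    - [0,0,0,0,0,0,1]
    - [0,0,0,0,0,0,1]

```text
t: 23.28
tcp_pos: [419.8, -294.7, 92.6]
eef_rot: [-0.407, -0.373, 0.564, 0.614]
ft_force: [-0.1, -1.2, -2.2]
finger_gap: 0.174
```

Run:
```python
from h import *
look(11)
```

```text
t 23.27 tcp [ 419.8 -294.7   92.6] F [-0.1 -1.2 -2.2] T [ 0.02 -0.19  0.02] gap 0.174 j [-0.52  0.59  1.69 -0.18  1.23 -1.92]
x [ 0.086  0.996 -0.002] y [-0.389  0.031 -0.921]
edge est [ 555.7 -306.6    7. ] kx [ 0.917 -0.08  -0.391]
s11 383.0 [[175.0, 269.9], [175.3, 258.0], [212.1, 259.0], [211.7, 270.9]] edge px [194.4 269.8] on z=8: [[554.0, -353.0], [513.0, -357.0], [521.0, -267.0], [562.0, -265.0]]
d11 365.5 [[285.0, 305.0], [310.0, 305.0], [310.0, 344.0], [285.0, 344.0]] edge px [330.5 339.3] on z=8: [[444.0, -190.0], [509.0, -192.0], [504.0, -320.0], [443.0, -318.0]]
```

Request:
carry_out:
  commands:
    - [0,0,0.05,-0.0017,-0.02,0,1]
    - [0,0,0.05,-0.0017,-0.02,0,1]
    - [0,0,0,-0.0017,-0.02,0,1]
    - [0,0,0,-0.0017,-0.02,0,1]
    - [0.2,-0.017,0,0,0,0,1]
    - [0.4,-0.034,0,0,0,0,1]
    - [0.6,-0.052,0,0,0,0,1]
    - [0.7,-0.06,0,0,0,0,1]
    - [0.7,-0.06,0,0,0,0,1]
    - [0.7,-0.06,0,0,0,0,1]
    - [0.6,-0.052,0,0,0,0,1]
    - [0.5,-0.043,0,0,0,0,1]

```text
t: 24.88
tcp_pos: [464.4, -298.6, 93.6]
eef_rot: [-0.432, -0.395, 0.549, 0.597]
ft_force: [0.8, -0.2, -1.6]
finger_gap: 0.175
```

Request:
carry_out:
  commands:
    - [0.4,-0.034,0,0,0,0,1]
    - [0.2,-0.017,0,0,0,0,1]
    - [0,0,0,0,0,0,1]

```text
t: 25.25
tcp_pos: [470.0, -299.1, 93.6]
eef_rot: [-0.432, -0.395, 0.549, 0.597]
ft_force: [-0.6, -0.9, -2.2]
finger_gap: 0.177
```

Run:
```python
from h import *
look(12)
```

```text
t 25.25 tcp [ 470.  -299.1   93.6] F [-0.6 -0.9 -2.2] T [ 0.06 -0.12  0.  ] gap 0.177 j [-0.51  0.61  1.63 -0.14  1.2  -1.92]
x [ 0.086  0.996 -0.002] y [-0.314  0.025 -0.949]
edge est [ 612.3 -311.5   19.3] kx [ 0.945 -0.082 -0.315]
s12 394.5 [[169.0, 283.2], [169.5, 271.4], [207.2, 273.0], [206.8, 284.7]] edge px [189.2 283.3] on z=8: [[598.0, -361.0], [559.0, -365.0], [569.0, -275.0], [608.0, -273.0]]
d12 578.0 [[279.2, 307.7], [295.0, 286.7], [345.2, 324.4], [329.5, 345.4]] edge px [353.7 337. ] on z=8: [[429.0, -199.0], [472.0, -125.0], [596.0, -261.0], [552.0, -326.0]]
```

Request:
carry_out:
  commands:
    - [0,0,-0.2,0,0,0,1]
    - [0,0,-0.3,0,0,0,1]
    - [0,0,-0.3,0,0,0,1]
    - [0,0,-0.2,0,0,0,1]
    - [0.14,-0.012,0.28,0.0017,0.02,0,1]
    - [0.145,-0.012,0.275,0.0017,0.02,0,1]
    - [0.15,-0.012,0.27,0.0017,0.02,0,1]
    - [0.155,-0.012,0.265,0.0017,0.02,0,1]
    - [0.16,-0.012,0.265,0.0017,0.02,0,1]
    - [0.165,-0.012,0.26,0.0017,0.02,0,1]
    - [0.17,-0.012,0.26,0.0017,0.02,0,1]
    - [0,0,0,0,0,0,1]

```text
t: 26.85
tcp_pos: [481.3, -300.0, 102.3]
eef_rot: [-0.389, -0.355, 0.575, 0.626]
ft_force: [0.2, -0.4, -1.5]
finger_gap: 0.178
```

Run:
```python
from h import *
look(13)
```

```text
t 26.85 tcp [ 481.3 -300.   102.3] F [ 0.2 -0.4 -1.5] T [-0.04 -0.17 -0.  ] gap 0.178 j [-0.48  0.68  1.51 -0.18  1.38 -1.89]
x [ 0.085  0.996 -0.003] y [-0.444  0.036 -0.895]
edge est [ 611.8 -311.4    8.7] kx [ 0.892 -0.078 -0.445]
s13 410.5 [[169.9, 288.0], [170.2, 275.7], [207.3, 276.8], [206.9, 289.1]] edge px [189.9 286.4] on z=8: [[614.0, -357.0], [574.0, -361.0], [582.0, -274.0], [622.0, -272.0]]
d13 668.0 [[281.6, 304.2], [301.3, 280.1], [352.3, 321.9], [332.6, 345.9]] edge px [353.3 339.6] on z=8: [[435.0, -187.0], [489.0, -101.0], [615.0, -254.0], [559.0, -328.0]]
```

Request:
carry_out:
  commands:
    - [-0.2,0.017,-0.04,0,0,0,1]
    - [-0.4,0.034,-0.04,0,0,0,1]
    - [-0.4,0.034,-0.04,0,0,0,1]
    - [-0.4,0.034,-0.04,0,0,0,1]
    - [-0.4,0.034,-0.04,0,0,0,1]
    - [-0.4,0.034,-0.04,0,0,0,1]
    - [-0.4,0.034,-0.03,0,0,0,1]
    - [-0.4,0.034,0,0,0,0,1]
    - [-0.4,0.034,0,0,0,0,1]
    - [-0.4,0.034,0,0,0,0,1]
    - [-0.4,0.034,0,0,0,0,1]
    - [0,0,0,0,0,0,1]

```text
t: 28.45
tcp_pos: [438.5, -296.3, 99.7]
eef_rot: [-0.389, -0.355, 0.575, 0.626]
ft_force: [-0.6, 0.4, -0.7]
finger_gap: 0.178
```

Run:
```python
from h import *
look(14)
```

```text
t 28.45 tcp [ 438.5 -296.3   99.7] F [-0.6  0.4 -0.7] T [-0.   -0.1   0.01] gap 0.178 j [-0.5   0.64  1.61 -0.19  1.32 -1.9 ]
x [ 0.086  0.996 -0.002] y [-0.444  0.036 -0.895]
edge est [ 569.  -307.8    6.1] kx [ 0.892 -0.078 -0.445]
s14 370.0 [[170.0, 277.0], [208.0, 277.0], [208.0, 288.0], [170.0, 288.0]] edge px [193.4 274.1] on z=8: [[578.0, -361.0], [582.0, -272.0], [618.0, -269.0], [614.0, -357.0]]
d14 454.5 [[319.5, 346.4], [324.2, 321.1], [359.7, 327.7], [355.0, 353.0]] edge px [335.9 339.7] on z=8: [[527.0, -329.0], [543.0, -248.0], [632.0, -273.0], [612.0, -352.0]]
```

Request:
carry_out:
  commands:
    - [-0.3,0.026,-0.03,0,0,0,1]
    - [-0.4,0.034,-0.03,0,0,0,1]
    - [-0.4,0.034,0,0,0,0,1]
    - [-0.4,0.034,0,0,0,0,1]
    - [-0.4,0.034,0,0,0,0,1]
    - [-0.4,0.034,0,0,0,0,1]
    - [-0.4,0.034,0,0,0,0,1]
    - [-0.4,0.034,0,0,0,0,1]
    - [-0.4,0.034,0,0,0,0,1]
    - [-0.4,0.034,0,0,0,0,1]
    - [-0.4,0.034,0,0,0,0,1]
    - [-0.4,0.034,0,0,0,0,1]

```text
t: 30.05
tcp_pos: [391.6, -292.3, 99.1]
eef_rot: [-0.389, -0.355, 0.575, 0.626]
ft_force: [-0.8, -0.4, -1.2]
finger_gap: 0.172
```

Request:
carry_out:
  commands:
    - [-0.4,0.034,0,0,0,0,1]
    - [-0.4,0.034,0,0,0,0,1]
    - [-0.2,0.017,0,0,0,0,1]
    - [0,0,0,0,0,0,1]

```text
t: 30.55
tcp_pos: [381.7, -291.5, 99.1]
eef_rot: [-0.389, -0.355, 0.575, 0.626]
ft_force: [0.7, 0.2, -1.3]
finger_gap: 0.177
```

Run:
```python
from h import *
look(15)
```

```text
t 30.55 tcp [ 381.7 -291.5   99.1] F [ 0.7  0.2 -1.3] T [-0.02 -0.24 -0.04] gap 0.177 j [-0.54  0.57  1.74 -0.21  1.26 -1.92]
x [ 0.086  0.996 -0.002] y [-0.444  0.036 -0.895]
edge est [ 512.3 -303.     5.5] kx [ 0.892 -0.078 -0.445]
s15 300.5 [[170.0, 279.0], [208.0, 279.0], [208.0, 288.0], [170.0, 288.0]] edge px [197.7 257.8] on z=8: [[585.0, -361.0], [589.0, -272.0], [618.0, -269.0], [614.0, -357.0]]
d15 454.5 [[321.2, 352.0], [322.3, 326.7], [356.0, 328.0], [354.9, 353.3]] edge px [313. 339.] on z=8: [[530.0, -346.0], [537.0, -266.0], [622.0, -274.0], [612.0, -353.0]]
```

Request:
carry_out:
  commands:
    - [0,0,0.8,0,0,0,1]
    - [0,0,2,0,0,0,1]
    - [0,0,2.5,0,0,0,1]
    - [0,0,2,0,0,0,1]
    - [0,0,0.7,-0.0053,-0.061,0,1]
    - [0,0,0,-0.0053,-0.061,0,1]
    - [0,0,0,-0.0053,-0.061,0,1]
    - [0,0,0,-0.0053,-0.061,0,1]
    - [0,0,0,-0.0053,-0.061,0,1]
    - [0,0,0,-0.0053,-0.061,0,1]
    - [0,0,0,-0.0053,-0.061,0,1]
    - [0,0,0,-0.0053,-0.061,0,1]

```text
t: 32.15
tcp_pos: [381.9, -291.6, 180.2]
eef_rot: [0.53, 0.484, -0.471, -0.512]
ft_force: [-0.8, 0.0, -1.2]
finger_gap: 0.178
```

Request:
carry_out:
  commands:
    - [0,1.3,0,0,0,0.009,1]
    - [0.05,2.7,0,0,0,0.01,1]
    - [0.05,2.7,0,0,0,0.01,1]
    - [0.05,2.7,0,0,0,0.01,1]
    - [0.05,2.7,0,0,0,0.01,1]
    - [0.05,2.7,0,0,0,0.01,1]
    - [0.05,2.7,0,0,0,0.01,1]
    - [0.05,2.7,-1,0,0,0.01,1]
    - [0.05,2.7,-2,0,0,0.01,1]
    - [0.05,2.7,-2.5,0,0,0.01,1]
    - [0.05,2.7,-2.5,0,0,0.01,1]
    - [0.05,2.7,-2.5,0,0,0.008,1]

```text
t: 33.65
tcp_pos: [387.6, 20.0, 73.9]
eef_rot: [0.5, 0.514, -0.501, -0.484]
ft_force: [0.4, -0.5, -1.4]
finger_gap: 0.177
```

Run:
```python
from h import *
st,M=show();K=M@BASE.T; e=st['tcp_pos']+K@[159,0,-25.5];print('edge est',e.round(1),'kx',K[:,0].round(3))
cap('scene','s16');cap('side','d16')
a=cv2.imread('pics/s16.png')[190:320,140:380];b=cv2.imread('pics/d16.png')[200:375,270:400]
cv2.imwrite('pics/c16.png',np.hstack([cv2.resize(a,(480,260),interpolation=cv2.INTER_CUBIC),cv2.resize(b,(193,260),interpolation=cv2.INTER_CUBIC)]))
```

```text
t 33.65 tcp [387.6  20.   73.9] F [ 0.4 -0.5 -1.4] T [ 0.01  0.09 -0.03] gap 0.177 j [ 0.02  0.29  2.24 -0.01  0.59 -1.57]
x [-0.031  1.    -0.003] y [ 0.028 -0.002 -1.   ]
edge est [547.1  24.9  52.9] kx [0.999 0.031 0.028]
```

Request:
carry_out:
  commands:
    - [0,0,-1.2,0,0,0,1]
    - [0,0,-1.5,0,0,0,1]
    - [0,0,-1.2,0,0,0,1]
    - [0,0,-0.6,0,0,0,1]
    - [0,0,-0.2,0,0,0,1]
    - [0,0,-0.1,0,0,0,1]
    - [0,0,0,0,0,0,1]

```text
t: 34.62
tcp_pos: [387.6, 18.5, 26.3]
eef_rot: [0.5, 0.514, -0.501, -0.485]
ft_force: [0.1, -0.1, -0.7]
finger_gap: 0.175
```

Request:
carry_out:
  commands:
    - [0,0,-0.1,0,0,0,1]
    - [0,0,0,0,0,0,1]

```text
t: 34.88
tcp_pos: [387.4, 18.5, 25.1]
eef_rot: [0.5, 0.514, -0.501, -0.485]
ft_force: [0.0, 0.4, -0.4]
finger_gap: 0.174
```

Request:
carry_out:
  commands:
    - [0,0,-0.1,0,0,0,1]
    - [0,0,0,0,0,0,1]

```text
t: 35.12
tcp_pos: [387.3, 18.5, 24.0]
eef_rot: [0.5, 0.514, -0.501, -0.485]
ft_force: [0.1, 0.1, -1.7]
finger_gap: 0.173
```

Request:
carry_out:
  commands:
    - [0,0,-0.1,0,0,0,1]
    - [0,0,-0.1,0,0,0,1]
    - [0,0,0,0,0,0,1]

```text
t: 35.5
tcp_pos: [387.3, 18.5, 22.0]
eef_rot: [0.5, 0.514, -0.501, -0.485]
ft_force: [0.1, 0.1, -0.8]
finger_gap: 0.175
```

Request:
carry_out:
  commands:
    - [0,0,0,0,0,0,0.6]
    - [0,0,0,0,0,0,0.5]
    - [0,0,0,0,0,0,0.3]
    - [0,0,0,0,0,0,0.1]
    - [0,0,0,0,0,0,-0.2]
    - [0,0,0,0,0,0,-0.5]
    - [0,0,0,0,0,0,-0.5]
    - [0,0,0,0,0,0,-0.5]

```text
t: 36.5
tcp_pos: [387.3, 18.5, 22.1]
eef_rot: [0.5, 0.514, -0.501, -0.485]
ft_force: [-0.7, -0.1, -0.6]
finger_gap: 0.752
```

Run:
```python
from h import *
show()
```

```text
t 36.5 tcp [387.3  18.5  22.1] F [-0.7 -0.1 -0.6] T [0.04 0.01 0.06] gap 0.752 j [ 0.02  0.42  2.26 -0.01  0.44 -1.58]
x [-0.03   1.    -0.003] y [ 0.029 -0.002 -1.   ]
```

Request:
carry_out:
  commands:
    - [0,0,0.5,0,0,0,-0.5]
    - [0,0,1.5,0,0,0,-0.5]
    - [0,0,2.5,0,0,0,-0.5]
    - [0,0,3,0,0,0,-0.5]
    - [0,0,3,0,0,0,-0.5]
    - [0,0,3,0,0,0,-0.5]
    - [0,0,2,0,0,0,-0.5]
    - [0,0,0,0,0,0,-0.5]
    - [0,0,0,0,0,0,-0.5]

```text
t: 37.62
tcp_pos: [386.8, 18.5, 176.5]
eef_rot: [0.5, 0.514, -0.501, -0.485]
ft_force: [-0.2, -0.6, -0.3]
finger_gap: 0.749
```

Run:
```python
from h import *
show();cap('scene','s17');cap('side','d17')
a=cv2.imread('pics/s17.png')[180:320,140:390];b=cv2.imread('pics/d17.png')[170:375,180:400]
cv2.imwrite('pics/c17.png',np.vstack([cv2.resize(a,(540,302),interpolation=cv2.INTER_CUBIC),cv2.resize(b,(540,503),interpolation=cv2.INTER_CUBIC)[205:] if 0 else cv2.copyMakeBorder(cv2.resize(b,(320,298),interpolation=cv2.INTER_CUBIC),0,0,0,220,0)]))
for n,(x0,y0,x1,y1) in (('s17',(140,235,245,322)),('d17',(285,305,395,375))):
    im=cv2.imread(f'pics/{n}.png');c=cal(n);h=cv2.cvtColor(im,cv2.COLOR_BGR2HSV);m=np.zeros(im.shape[:2],np.uint8)
    m[y0:y1,x0:x1]=(h[y0:y1,x0:x1,2]>105)*255; ct=max(cv2.findContours(m,0,1)[0],key=cv2.contourArea)[:,0]
    print('tray',n,cv2.minAreaRect(np.array([onz(c,p,16)[:2] for p in ct.astype(float)],np.float32)))
```

```text
t 37.62 tcp [386.8  18.5 176.5] F [-0.2 -0.6 -0.3] T [0.06 0.08 0.01] gap 0.749 j [ 0.02  0.08  2.16 -0.    0.88 -1.58]
x [-0.03   1.    -0.003] y [ 0.028 -0.002 -1.   ]
tray s17 ((574.7962646484375, -310.7074279785156), (175.43429565429688, 234.83409118652344), 84.95091247558594)
tray d17 ((577.8977661132812, -307.52099609375), (222.10720825195312, 238.27957153320312), 85.10205078125)
```

View pics/c17.png

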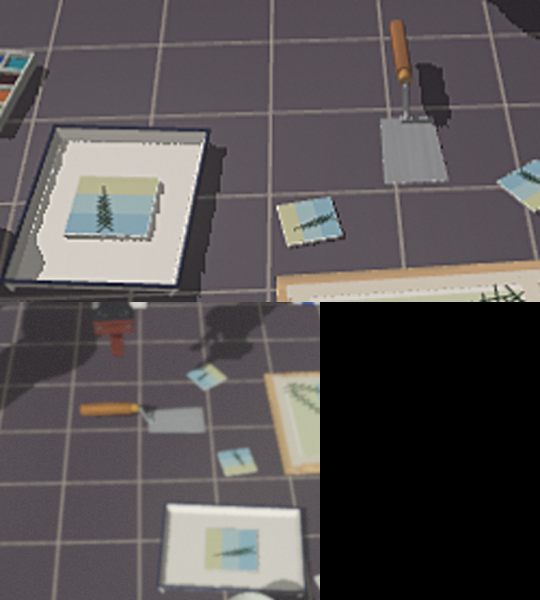

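The last picture shows the panel flat and face up in the middle of the tray, at scene crop (65..160,177..238). The knife lies flat on the table at (380..447,20..185). The tray is within about 1 mm of where it stood, and the gripper is clear, so I'm handing in.

```bash
python3 -c "
from plant import manip
print(manip.close_job())"
```

```text
the job is handed in; nothing more can be done
None
```

I took the knife by its handle and slid the blade under the largest panel while it was braced against the board. I lifted it, carried it face up to the tray and tipped it in from low down. I then laid the knife on the table in front of the drawing board, and handed in at about 38 s.

- **Panel:** the last picture shows it flat and face up near the middle of the tray.
- **Tray:** its measured position shifted by about 1 mm at most, which is within the measuring error. In the side view the width fit came out wrong (222 mm instead of about 180), most likely because that fit took in something beside the tray; the centre and angle still agreed.
- **Knife:** it looks flat and is well clear of the tray. The wrist force was too noisy to show when the blade touched the table, so I released it at the height where I had first gripped it.
- **Tipping:** the panel did not start to slide until about 23° by my estimate, a little steeper than the 13 to 20° given. I moved it once further into the tray before letting it off the blade.
- **Other things:** the two small panels and the board look unmoved in the last picture. I did not re-measure the pot, jar, palette or paintbox at the end, though I saw no sign of the arm or knife touching them.

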